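Tip the green still-life block onto the painting board

TASK

In the painting class, the green still-life block needs its last face painted: tip it over onto the painting board by pushing it high on its bare pale-pink face (the one turned away from the board), so that its foot catches on the board's edge and it ends lying on the board with the bare face up. Do not pick it up, and leave the blue block and the ochre cylinder standing where they are.

Things in the scene. Friction and masses are not known exactly. Their poses are not given: they have to be found in the camera images.
- green: Green wooden block standing upright, 56 (x) by 76 (y) by 140 mm high (z), about 0.35 kg; origin at the centre of its underside, x level towards the board. Its -x face, towards the robot, is bare pale pink. It stands 2 to 8 mm short of the board's near edge, parallel to it. A level push along +x at mid-width, 120 mm up, tips it; after about 60 mm it falls over by itself.
- blue: Blue wooden block of the same size, also with a pale pink face towards the robot, standing upright; origin at the centre of its underside. To be left standing. It, the green block and the ochre cylinder stand in a row along the board's near edge, 150 mm between centres, in any order.
- ochre: An ochre-yellow wooden cylinder, diameter 56 mm, 130 mm high, standing upright in the same row. Origin at the centre of its underside. Leave standing.
- board: Brown painting board with pale wood edges and grey brush marks, flat and immovable on the table: 260 (x) by 500 (y) by 16 mm thick; origin at the centre of its underside, on the table; x level, away from the robot. Its near edge, at x = -130 mm in its frame, is the low stop.
There are look-alikes about, which are no part of the job. Several things have the shape of the ochre; the one meant has the colours described above.

How it is judged:
By the outcome, as a careful person would: the job done as asked, in the order asked, and still so for the second after the job is handed in, with the robot touching nothing.
It also fails if it takes over 32 s, if anything falls off the work surface, if the arm or the gripper's body presses on something with over 40 N, if the wrist force passes 120 N, or if a joint passes its speed limit or range.

ROBOT

A 6-joint arm with a two-finger parallel gripper is mounted at the origin on the work surface. World frame = base frame: x ahead of the robot, y to its left, z up, the work surface at z = 0. Lengths are in mm, angles in degrees, forces in N, time in s.
With the tool pointing down it reaches from about 400 to 825 mm from the base axis. Payload 7 kg.
Tool frame: the origin (TCP) lies on the centre line of the jaws, within the pads' length; the fingertips stand 19 mm ahead of it and the grasp point (between the pads) is the TCP (env.nose_length is the distance from the TCP to the fingertips, in mm); z points along the fingers, y is the line along which they close (so a half turn about z gives the same grasp; the last joint's range is limited). The gripper opens to 85 mm and grips with 20 to 120 N. Pads are 22 mm wide; open, the fingers measure 114 mm over their backs; the gripper's body (76 mm by 85 mm) begins 54 mm behind the grasp point. The pads swing forward as they close: fully open they stand 13 mm farther back than shut.
Start: joints at [-48.696, 20.546, 0.682, 0, -70.136, -16.507], TCP at [283.076, -612.75, 250.302] pointing down, gripper open.
Joint ranges: [-176.03, 176.03], [-82.01, 121.73], [-58.28, 71.71], [-173.87, 95.51], [-174.79, -0.11], [-173.66, 173.66]. Speed limits (degrees/s): [136.94, 136.94, 172.46, 180, 180, 180].

INTERFACE

Orientations are given as a 3x3 rotation matrix whose columns are the frame's x, y, z axes.
In Python, from bench import env gives the robot as it stands.
- The arm moves only by the tool drive_tool, never from a script. Its argument "increments" is one flat list of numbers, 7 for each row, row after row: the shift along the tool's x, y, z in m, then the turn, a rotation vector about the tool's x, y, z in degrees, then the closure, from 0 (fully open) to 1 (shut). A call has 1 to 8 rows; each row shifts and turns the commanded pose from where the row before left it, along the tool's axes as they then stand; what a row does not reach is not made up. A row lasts 1/8 s, in which the tool goes at most 62.5 mm and 10.7 degrees, less where a joint would pass 70% of its speed; a pose out of reach is approached as far as the arm can. A call is refused whole if a number of a shift passes 0.0625 or a number of a turn 10.7, either way. A call with a gripper value outside its range is refused whole. The fingers move at their own pace and stop on an object; "squeeze" is the grip in N (left out, the last holds). Time passes only in rows, so rows that do not move let the fingers close. It gives the time, the measured TCP pose, the force, the opening and the grip force at its end, in the units of the state.
- env.sense(): the state, without advancing time (a new reading comes with each control period).
- env.get_image(name): name is "scene" or "top" or "wrist"; returns (picture, depth): 480x640x3 uint8, red, green, blue; 480x640 float32, mm along the optical axis (not along the pixel's ray), 0 where there is no reading.
- env.camera_model(name): a dict with "fx", "fy", "cx", "cy" (pixels), "eye" and "rotation" of the camera in the world. Camera axes: x right, y down, z forward; pixel columns grow to the right and rows downward; lengths in mm; the calibration is good to about 2 mm. A picture is of the moment at which its call begins: read the wrist's pose just before it. camera_model takes no time and is no camera call; for the wrist camera it gives the pose at the moment of the call.
- env.close_job(): hands the job in; it is judged then, once.
Trained networks look in the newest picture that a camera, given by its name, has taken for a name from the list of things; names that differ only in an ending like _2 or _b are one class to them, and where a whole thing is asked for, a point or a joint stands for the part that bears it (a point fixed in the world has none). Each returns a list of dicts, best first, with "conf" (0 to 1); they miss things now and then, are a little off and sometimes report something else, mostly with a low value. They report only what shows in the picture. A call takes as long as a camera call. They do not tell look-alikes from the thing itself.
- env.regions_of(target, camera): "mask" (480x640 bool, what is visible of it).
- env.tip_of(target, camera): "at" ([x, y, z] in mm, in the coordinates of the camera as it stood for that picture, good to about 4 mm: a listed point, or the origin of a listed thing).
The state is a dict: "clock": time; "joints": joint angles; "qvel": joint speeds; "tau": joint torques, N m; "position": TCP position; "tcp_rot": TCP orientation; "ft_force": force on the tool from outside, world axes, zero at the start; "ft_torque": the same for the moment, N m; "finger_gap": finger opening in mm; "gripper_force": force on a finger pad.
Only numpy, scipy, OpenCV 4.12 (cv2) and the standard library are available. Lean on these libraries where they do the work, as an engineer would, in place of code of your own. Each camera call takes 0.05 s, during which the arm holds its last target. There are 200 camera calls.

## Working session

There is one attempt and no reset: what is moved stays moved. The work goes in short steps, Python scripts to look and compute and a tool call to move; the robot and the scene stay as the last step left them, time stands still between calls to the robot, and variables do not carry over. Pictures are saved under pics/ and viewed, at most 10 in all, crops included, and the job is handed in when it is done.

Besides the shell and the picture viewer there is one more tool, called as name(argument=value, ...), one argument or row to a line, values as JSON. drive_tool: Moves the arm, as the interface text tells. Its arguments: {"type":"object","properties":{"increments":{"type":"array","items":{"type":"number"}},"squeeze":{"type":"number"}},"required":["increments"]}

```bash
mkdir -p pics
cat > h.py <<'E'
from bench import env
import numpy as np, cv2
def look(c,fn=None):
    m=env.camera_model(c); p,d=env.get_image(c)
    if fn: cv2.imwrite('pics/'+fn,p[:,:,::-1])
    return m,p,d
def world(m,pc): return np.array(m['rotation'])@np.array(pc)+np.array(m['eye'])
def cloud(m,d,mask):
    v,u=np.nonzero(mask&(d>0)); z=d[v,u]
    return np.c_[(u-m['cx'])/m['fx']*z,(v-m['cy'])/m['fy']*z,z]@np.array(m['rotation']).T+np.array(m['eye'])
E
python3 - <<'E'
from h import *
for c in ('scene','top'):
    m,p,d=look(c,c+'1.png')
    print(c,np.round(m['eye']),np.round(m['rotation'],2).tolist())
    for n in ('green','blue','ochre','board'):
        for r in env.tip_of(n,c): print(n,round(r['conf'],2),np.round(world(m,r['at'])))
        for r in env.regions_of(n,c)[:3]:
            k=r['mask']; v,u=np.nonzero(k); P=cloud(m,d,k)
            print('  reg',round(r['conf'],2),int(u.mean()),int(v.mean()),k.sum(),np.round(np.percentile(P,[2,50,98],axis=0)).tolist())
s=env.sense(); print(s['clock'],s['position'],np.round(s['tcp_rot'],3).tolist())
E
```

```text
scene [801. 397. 579.] [[-0.82, 0.42, -0.38], [0.57, 0.62, -0.55], [-0.0, -0.66, -0.75]]
green 0.79 [486. 109.   4.]
  reg 0.68 404 248 7904 [[455.0, 78.0, 11.0], [505.0, 125.0, 110.0], [518.0, 152.0, 142.0]]
blue 0.67 [ 546. -181.    4.]
  reg 0.58 239 140 5834 [[515.0, -214.0, 8.0], [558.0, -154.0, 98.0], [581.0, -141.0, 142.0]]
ochre 0.93 [348.  33.   3.]
ochre 0.92 [518. -36.   2.]
ochre 0.91 [331. -89.   1.]
ochre 0.79 [415. -40.  -3.]
  reg 0.86 374 160 3421 [[389.0, -61.0, 6.0], [427.0, -23.0, 95.0], [440.0, -10.0, 132.0]]
  reg 0.76 312 193 3775 [[496.0, -57.0, 7.0], [528.0, -17.0, 95.0], [545.0, -8.0, 132.0]]
  reg 0.7 446 168 3282 [[326.0, 14.0, 21.0], [361.0, 48.0, 101.0], [373.0, 61.0, 132.0]]
board 0.62 [675.  -1.  -4.]
  reg 0.67 243 321 72011 [[526.0, -231.0, 15.0], [681.0, 58.0, 17.0], [821.0, 240.0, 19.0]]
  reg 0.31 312 193 3737 [[497.0, -56.0, 8.0], [528.0, -17.0, 95.0], [545.0, -8.0, 132.0]]
top [448.  18. 670.] [[0.03, -0.99, 0.1], [-1.0, -0.03, 0.01], [-0.0, -0.1, -1.0]]
green 0.63 [485. 112.  -1.]
  reg 0.76 245 259 3487 [[454.0, 73.0, 3.0], [484.0, 109.0, 139.
[... 196 characters left out ...]
3.0], [676.0, 4.0, 15.0], [823.0, 242.0, 18.0]]
ochre 0.81 [413. -36.  -1.]
ochre 0.68 [ 436. -155.   -2.]
ochre 0.66 [345.  34.  -6.]
ochre 0.61 [331. -88.  -1.]
ochre 0.59 [522. -34.  -0.]
  reg 0.95 357 238 1847 [[492.0, -58.0, 14.0], [516.0, -30.0, 129.0], [545.0, -6.0, 131.0]]
  reg 0.92 358 319 1800 [[389.0, -60.0, 20.0], [415.0, -33.0, 129.0], [440.0, -8.0, 131.0]]
  reg 0.76 394 384 2433 [[307.0, -109.0, 13.0], [336.0, -80.0, 128.0], [358.0, -58.0, 131.0]]
board 0.68 [678.  -2.  -1.]
  reg 0.98 331 143 52082 [[535.0, -239.0, 13.0], [676.0, 4.0, 15.0], [824.0, 242.0, 18.0]]
0.9 [ 283.06695848 -612.74878338  250.2866014 ] [[-0.908, -0.419, 0.0], [-0.419, 0.908, 0.0], [-0.0, 0.0, -1.0]]
```

View pics/top1.png

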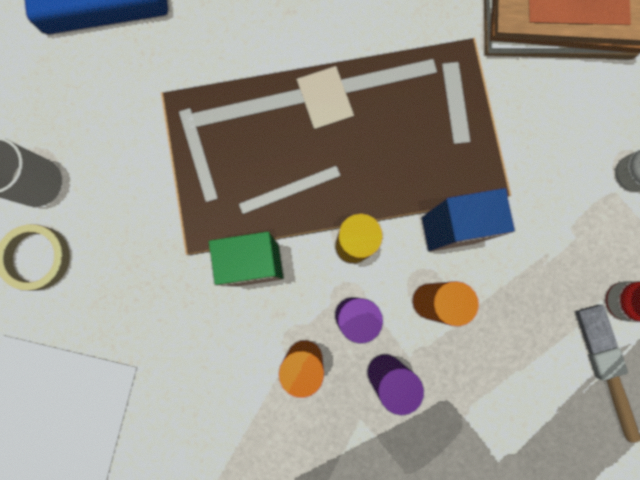

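View pics/scene1.png

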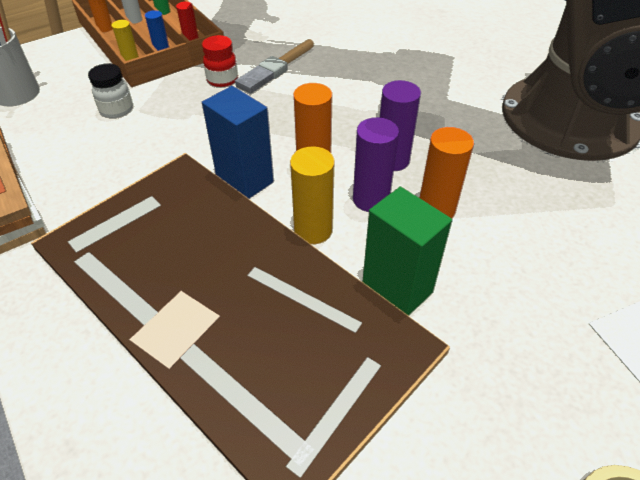

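Run:
```python
from h import *
m,p,d=look('top')
for n in ('green','blue','board'):
    P=cloud(m,d,env.regions_of(n,'top')[0]['mask'])
    if n!='board': P=P[P[:,2]>135]
    r=cv2.minAreaRect(P[:,:2].astype(np.float32)); print(n,r)
cv2.imwrite('pics/crop.png',cv2.resize(p[200:330,180:310,::-1],(520,520)))
```

```text
green ((485.6064147949219, 113.04500579833984), (56.676902770996094, 76.3611068725586), 10.461203575134277)
blue ((547.9957885742188, -179.9154052734375), (56.499061584472656, 76.04418182373047), 11.79168701171875)
board ((675.2547607421875, -0.732757568359375), (287.4400329589844, 522.6552124023438), 12.068757057189941)
```

Top view: the row along the board's near edge (188,253)–(508,195) is green block (245,258), yellow-ochre cylinder (361,237) and blue block (468,218). Things that could be mistaken for the targets:
- The blue block is a look-alike for green.
- The purple cylinders (360,320) and (397,388) and orange cylinders (455,303) and (302,370) share the ochre's shape.
- The blue object at (95,12) is something else.

I choose the green block at (245,258). The scene view agrees, showing it at (405,250).

View pics/crop.png

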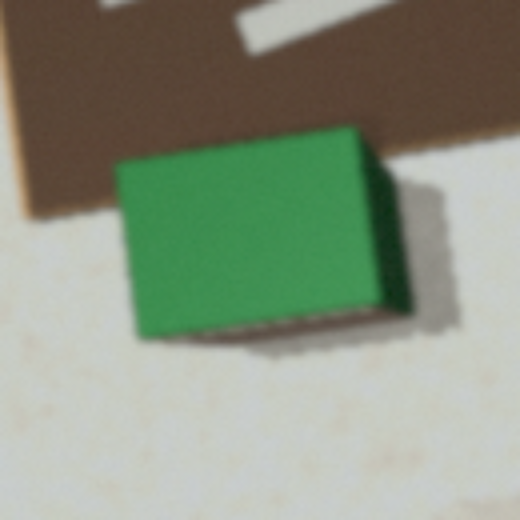

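drive_tool(
  increments=[0,0,0,0,0,6.5,1,0,0,0,0,0,6.5,1],
)

```text
clock: 1.35
position: [283.1, -612.7, 250.3]
tcp_rot: [[-0.98, -0.201, -0.0], [-0.201, 0.98, 0.0], [-0.0, 0.0, -1.0]]
ft_force: [0.3, 0.3, 0.5]
finger_gap: 51.5
gripper_force: 0.0
```

drive_tool(
  increments=[-0.038,0.038,0,0,0,0,1,-0.038,0.038,0,0,0,0,1,-0.038,0.038,0,0,0,0,1,-0.038,0.038,0,0,0,0,1,-0.038,0.038,0,0,0,0,1,-0.038,0.038,0,0,0,0,1,-0.038,0.038,0,0,0,0,1,-0.038,0.038,0,0,0,0,1],
)

```text
clock: 2.35
position: [519.3, -251.4, 250.7]
tcp_rot: [[-0.979, -0.205, 0.001], [-0.205, 0.979, -0.0], [-0.001, -0.0, -1.0]]
ft_force: [0.0, -1.6, -0.4]
finger_gap: -0.1
gripper_force: 0.0
```

The crop shows the green block top (crop 245,235) with a sliver of its pale face on the robot's side, up against the board edge. This confirms the choice.

drive_tool(
  increments=[0.0055,0.0455,0,0,0,0,1,0.0055,0.0455,0,0,0,0,1,0.0055,0.0455,0,0,0,0,1,0.0055,0.0455,0,0,0,0,1,0.0055,0.0455,0,0,0,0,1,0.0055,0.0455,0,0,0,0,1,0.0055,0.0455,0,0,0,0,1,0.0055,0.0455,0,0,0,0,1],
)

```text
clock: 3.35
position: [400.4, 95.6, 250.7]
tcp_rot: [[-0.979, -0.204, 0.001], [-0.204, 0.979, 0.001], [-0.001, 0.0, -1.0]]
ft_force: [1.1, 0.6, 0.7]
finger_gap: 0.4
gripper_force: 0.0
```

Run:
```python
from h import *
s=env.sense(); m,p,d=look('wrist','w1.png')
T=np.array(s['tcp_rot']);print(s['position'],np.round(s['joints'],1))
for r in env.regions_of('green','wrist')[:2]:
    P=cloud(m,d,r['mask']);Q=P[P[:,2]>135]; print(r['conf'],len(P),len(Q))
    if len(Q)>50:
        c=cv2.minAreaRect(Q[:,:2].astype(np.float32)); print(c)
        print('tool frame centre',T.T@(np.r_[c[0],140]-s['position']))
m,p,d=look('top')
for r in env.regions_of('green','top')[:1]:
    P=cloud(m,d,r['mask']);Q=P[P[:,2]>135]; print('top',cv2.minAreaRect(Q[:,:2].astype(np.float32)))
```

```text
[400.39502695  95.59494613 250.71434862] [  41.2   -5.5  -30.1    0.   -65.4 -119.4]
0.82 2766 316
((450.5137939453125, 110.62489318847656), (72.97846221923828, 120.22509765625), 81.59114837646484)
tool frame centre [-52.01485813   4.40975918 110.77213396]
top ((485.6153259277344, 113.12608337402344), (56.45881652832031, 76.19267272949219), 10.481985092163086)
```

View pics/w1.png

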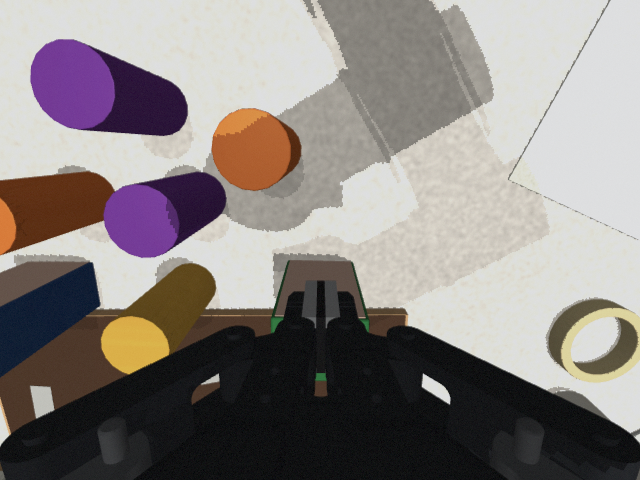

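The wrist view shows the closed fingers (320,330) centred on the pale face (320,290). The cylinders at (160,210) and (250,150) are well to the side. The lateral offset is under 1 mm and the gap to the face is about 48 mm, so I descend.

drive_tool(
  increments=[0,0,0.03,0,0,0,1,0,0,0.03,0,0,0,1,0,0,0.03,0,0,0,1,0,0,0.03,0,0,0,1,-0.018,0,0,0,0,0,1,-0.018,0,0,0,0,0,1,0,0,0,0,0,0,1],
)

```text
clock: 4.42
position: [438.9, 102.3, 131.3]
tcp_rot: [[-0.979, -0.203, 0.002], [-0.203, 0.979, 0.001], [-0.002, 0.0, -1.0]]
ft_force: [-0.3, 0.3, -0.2]
finger_gap: -0.1
gripper_force: 0.0
```

drive_tool(
  increments=[-0.006,0,0,0,0,0,1,-0.006,0,0,0,0,0,1,-0.006,0,0,0,0,0,1,-0.006,0,0,0,0,0,1,-0.006,0,0,0,0,0,1,-0.006,0,0,0,0,0,1],
)

```text
clock: 5.18
position: [471.9, 109.2, 130.3]
tcp_rot: [[-0.979, -0.205, 0.0], [-0.205, 0.979, 0.0], [-0.0, 0.0, -1.0]]
ft_force: [-0.3, -0.0, 1.4]
finger_gap: -0.1
gripper_force: 0.4
```

Run:
```python
from h import *
look('scene','s2.png')
```

```text
(no output)
```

View pics/s2.png

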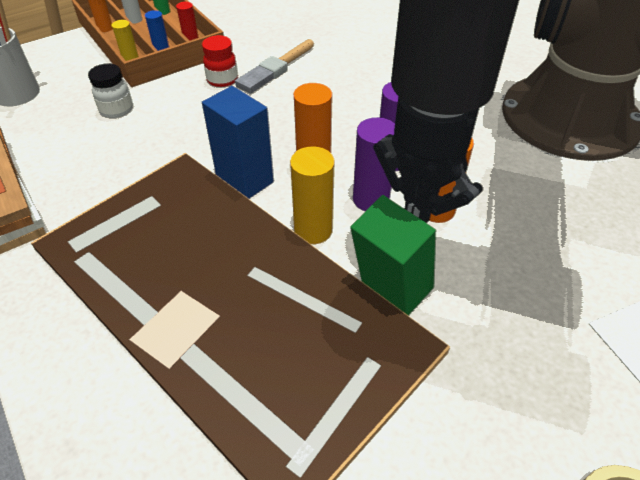

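The block is tilting toward the board: its top (395,230) leans forward and its foot (405,310) is held at the edge. I keep pushing.

drive_tool(
  increments=[-0.006,0,0,0,0,0,1,-0.006,0,0,0,0,0,1,-0.006,0,0,0,0,0,1,-0.006,0,0,0,0,0,1,-0.006,0,0,0,0,0,1,-0.006,0,0,0,0,0,1,0,0,0,0,0,0,1],
)

```text
clock: 6.1
position: [507.1, 116.5, 130.2]
tcp_rot: [[-0.979, -0.204, -0.0], [-0.204, 0.979, -0.0], [0.0, -0.0, -1.0]]
ft_force: [0.1, 0.8, 0.3]
finger_gap: -0.3
gripper_force: 0.0
```

Run:
```python
from h import *
look('scene','s3.png')
```

```text
(no output)
```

View pics/s3.png

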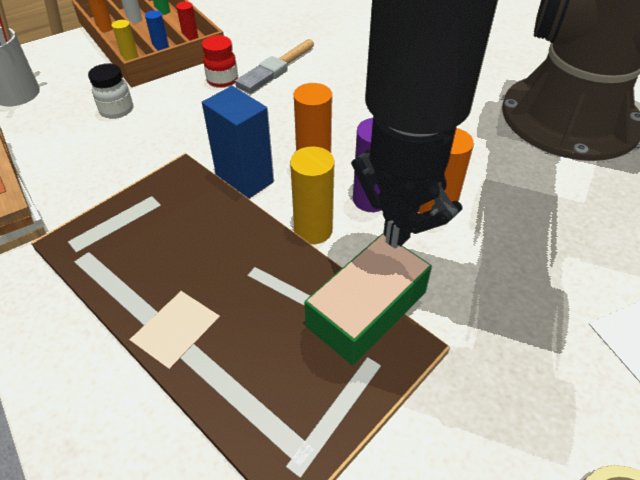

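The block has fallen with its pale face up (370,285). I raise the tool clear and check that it lies flat.

drive_tool(
  increments=[0,0,-0.03,0,0,0,1,0,0,-0.04,0,0,0,1,0.02,0,-0.04,0,0,0,1,0.03,0,0,0,0,0,1,0.03,0,0,0,0,0,1,0,0,0,0,0,0,1,0,0,0,0,0,0,1],
)

```text
clock: 7.02
position: [428.7, 100.2, 240.7]
tcp_rot: [[-0.979, -0.205, 0.001], [-0.205, 0.979, 0.001], [-0.001, 0.0, -1.0]]
ft_force: [0.9, -0.0, 0.2]
finger_gap: 0.3
gripper_force: 0.0
```

Run:
```python
from h import *
m,p,d=look('scene','s4.png')
for n in ('green','blue','ochre'):
    for r in env.regions_of(n,'scene')[:3]:
        P=cloud(m,d,r['mask']); print(n,np.round(np.percentile(P,[2,50,98],axis=0)).tolist())
        if n=='green':
            c=P[P[:,2]>60]; A=np.c_[c[:,:2],np.ones(len(c))]; print('slope,z',np.linalg.lstsq(A,c[:,2],rcond=None)[0],c[:,2].min(),c[:,2].max())
```

```text
green [[479.0, 84.0, 24.0], [559.0, 135.0, 73.0], [619.0, 172.0, 75.0]]
slope,z [-6.13784611e-03 -2.91476977e-02  8.00388596e+01] 60.00082166957009 76.77901575855645
ochre [[415.0, -177.0, 49.0], [447.0, -138.0, 109.0], [464.0, -127.0, 132.0]]
ochre [[325.0, 14.0, 5.0], [363.0, 48.0, 88.0], [374.0, 61.0, 132.0]]
ochre [[390.0, -62.0, 4.0], [426.0, -22.0, 91.0], [440.0, -10.0, 132.0]]
```

View pics/s4.png

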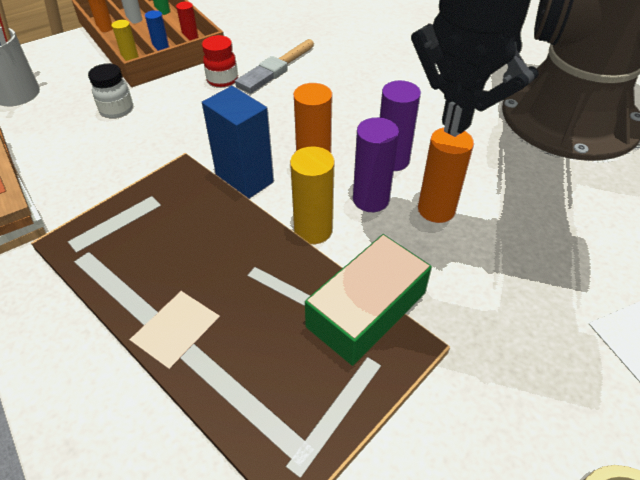

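The green block lies flat on the board with its top at z≈73 and the pale face up (370,285). The blue block (240,145) and the ochre cylinder (313,195) are still standing, and the arm is clear.

```bash
python3 -c "
from bench import env
print(env.close_job())"
```

```text
the job is handed in; nothing more can be done
None
```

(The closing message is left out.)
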